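# Lock the hand winch with its cross pin

### The arm

A 6-joint arm with a two-finger parallel gripper is mounted at the origin on a cart in front of the work surface, level with it; the furniture and walls round the work are solid. World frame = base frame: x ahead of the robot, y to its left, z up, the work surface at z = 0. Lengths are in mm, angles in rad, forces in N, time in s.
With the tool pointing down it reaches from about 325 to 900 mm from the base axis. Payload 6.1 kg.
Tool frame: the origin (TCP) lies on the centre line of the jaws, within the pads' length; the fingertips stand ctrl.nose_length ahead of it and the grasp point (between the pads) lies 2 mm behind it (ctrl.nose_length is the distance from the TCP to the fingertips, in mm); z points along the fingers, y is the line along which they close (so a half turn about z gives the same grasp; the last joint's range is limited). The gripper opens to 85 mm and grips with 20 to 120 N. Pads are 22 mm wide; open, the fingers measure 114 mm over their backs; the gripper's body (76 mm by 85 mm) begins 54 mm behind the grasp point. The pads swing forward as they close: fully open they stand 13 mm farther back than shut.
Start: joints at [1.031, 0.22, 1.526, -0, 1.395, -0.126], TCP at [251.305, 572.243, 248.3] pointing down, gripper open.
Joint ranges: [-2.98, 2.98], [-0.91, 2.08], [0.09, 2.57], [-1.24, 4.39], [0.2, 2.65], [-2.68, 2.68]. Speed limits (rad/s): [2.57, 2.57, 3.01, 3.14, 3.14, 3.14].

### API

Orientations are given as a rotation vector (axis times angle).
In Python, from bench import ctrl, eyes, probe_bus gives the robot as it stands (ctrl), with the cameras (eyes) and the readings (probe_bus).
- The arm moves only by the shell command python3 nudge.py 'ROWS' [OPENING] [FORCE]. ROWS is rows parted by semicolons, their numbers by spaces, 1 to 12 of them, each of 6 numbers: dx, dy, dz in mm, then a rotation vector rx, ry, rz in rad; each row is the pose to reach, as a shift and turn from the pose commanded when the command began, along the tool's axes at that moment; what a row does not reach only later rows make up. A row lasts 1/12 s, in which the tool goes at most 41.7 mm and 0.125 rad, less where a joint would pass 70% of its speed; a pose out of reach is approached as far as the arm can. OPENING is the opening from 0.0 (shut) to 1.0 (fully open), set as the command begins (- or left out keeps the last). The fingers move at their own pace and stop on an object; FORCE is the grip in N (left out, the last holds). Time passes only in rows, so rows that do not move let the fingers close. It prints the time, the measured TCP pose, the force, the opening and the grip force at its end.
- probe_bus.state(): the state, without advancing time (a new reading comes with each control period).
- eyes.read_camera(name): name is "scene" or "top" or "wrist"; returns a dict with "color" (420x560x3 uint8, blue, green, red), "range_z" (420x560 float32, mm along the optical axis (not along the pixel's ray), 0 where there is no reading), "fovy" (degrees; the focal length in pixels is half the picture's height over the tangent of half this angle, whatever the lens; pixels are square), "cx", "cy" (the principal point, pixels), "rvec" (rotation vector, rad) and "tvec" (3), from world to camera coordinates, as OpenCV has them. Camera axes: x right, y down, z forward; pixel columns grow to the right and rows downward; lengths in mm; the calibration is good to about 2 mm. A picture is of the moment at which its call begins.
- ctrl.hand_in(): hands the job in; it is judged then, once.
The state is a dict: "time": time; "qpos": joint angles; "dq": joint speeds; "effort": joint torques, N m; "tool_pos": TCP position; "ee_rot": TCP orientation; "ft_force": force on the tool from outside, world axes, zero at the start; "moment": the same for the moment, N m; "opening": opening from 0.0 (shut) to 1.0 (fully open); "grip_force": force on a finger pad.
Only numpy, scipy, OpenCV 4.12 (cv2) and the standard library are available. Lean on these libraries where they do the work, as an engineer would, in place of code of your own. Each camera call takes 0.05 s, during which the arm holds its last target. There are 200 camera calls.

### The job

Lock the hand winch with the longer of the two pins from the wooden block: stand the pin in the bore on top of the winch's bearing block, turn the crank slowly until the hidden cross-hole in the shaft comes under it and the pin drops in, then push the pin fully home so that its head sits on the block. Leave the shorter pin in its hole and the other things on the bench where they are.

Things in the scene. Friction and masses are not known exactly. Their poses are not given: they have to be found in the camera images.
- winch: hand winch bolted to the bench: base plate 100 (x) x 134 (y) x 10 mm, grey bearing block 64 (x) x 50 (y) mm with a flat top 118 mm above the bench, at +y a bare drum (80 mm flanges) and an outer bracket. Origin on the bench straight under the pin bore; z up; y along the shaft toward the drum (roughly to the robot's left), x at right angles (roughly away from the robot)
- bore_mouth (a point): centre of the mouth of the vertical pin bore, on the flat top of the bearing block. The bore is 15.5 mm wide and goes 30 mm down to the shaft, on through the shaft's cross-hole when that is in line, and deep enough below for the long pin. In the lowest part a friction sleeve resists the pin for its last 20 to 25 mm: it must be pushed with about 9 to 13 N
- crank (a joint): angle of crank and shaft in rad: 0 with the crank arm straight up, positive with its top toward the winch's +x, negative toward -x. It starts at -0.9 to -0.7, is stopped at -1.1 and 1.1, and stays where it is left (drag about 0.15 N m). Once the pin has dropped into the cross-hole it is locked within a few degrees
- handle_mid (a point): middle of the crank's round handle, a black grip 20 mm thick, 64 mm long, parallel to the shaft. In the winch's frame it is at x = 90 sin(angle), y = -88, z = 70 + 90 cos(angle) mm, angle being the crank's. It revolves freely on its spindle, so fingers from above can keep their direction while they carry it round
- pin_block: wooden block 50 (x) x 150 (y) x 50 mm high, fixed to the bench, origin under its centre, z up; two upright blind holes 38 mm deep at its y = +40 and -40 mm hold the pins (either pin may be in either hole)
- long_pin: the long steel pin, standing tip down in the block, tip 12 mm above the bench: round shank 14 mm thick, 94 mm long with a tapered tip (8 mm across at its end, full after 5 mm), round dark head 32 mm across and 20 mm high; 114 mm overall, about 0.14 kg. Origin at the end of the tip, z along the pin toward the head
- long_pin_shoulder (a point): centre of the flat underside of the long pin's head, 94 mm from the tip; the head reaches 20 mm beyond it. With the pin standing in the bore on solid shaft it is about 64 mm above the bore's mouth; when the cross-hole comes under the pin, it drops 35 to 45 mm by its own weight (less while the hole is not quite in line); fully home it is at the mouth
- short_pin: the short pin in the other hole, same thickness and head but shank only 50 mm, 70 mm overall (stands 44 mm lower than the long one); origin at the tip. To be left alone
- card_box: small white card box 61 x 51 x 62 mm, origin under its centre; bystander
- screwdriver: screwdriver 180 mm long, lying, origin under its centre; bystander
- pliers: pliers 177 mm long, lying, origin under its centre; bystander
- spanner: combination spanner 232 mm long, lying, origin under its centre; bystander
- small_spanner: smaller combination spanner 194 mm long, lying, origin under its centre; bystander
- additive: small white bottle with black cap, 46 mm across, 76 mm high, origin under its centre; bystander
- additive_b: second such small bottle, origin under its centre; bystander
- tape: tape measure 66 x 73 x 35 mm, lying, origin under its centre; bystander
- shaft_mid (a point): point on the shaft's axis inside the bearing block, 48 mm under the bore's mouth (70 mm above the bench). Here the shaft is 36 mm thick and has one straight cross-hole, 17 mm wide, that cannot be seen. The hole's angle to the crank differs every time; it is in line with the bore at one crank angle between -0.3 and 0.55 rad

How it is judged:
By the outcome, as a careful person would: the job done as asked, in the order asked, and still so for the second after the job is handed in, with the robot touching nothing.
It also fails if it takes over 61 s, if anything falls off the work surface, if the arm or the gripper's body presses on something with over 40 N, if the wrist force passes 120 N, or if a joint passes its speed limit or range.

## Working session

There is one attempt and no reset: what is moved stays moved. The work goes in short steps, Python scripts to look and compute and a shell command to move; the robot and the scene stay as the last step left them, time stands still between calls to the robot, and variables do not carry over. Pictures are saved under pics/ and viewed, at most 10 in all, crops included, and the job is handed in when it is done.

```bash
ls; mkdir -p pics
cat > h.py <<'E'
import numpy as np, cv2
from bench import ctrl, eyes, probe_bus
def cam(n):
    c=eyes.read_camera(n); h=c["color"].shape[0]
    c["f"]=h/2/np.tan(np.radians(c["fovy"])/2); c["R"]=cv2.Rodrigues(np.array(c["rvec"],float))[0]; c["t"]=np.array(c["tvec"],float).ravel()
    return c
def cloud(c):
    z=c["range_z"].astype(float); v,u=np.mgrid[:z.shape[0],:z.shape[1]]
    P=np.stack([(u-c["cx"])*z/c["f"],(v-c["cy"])*z/c["f"],z],-1)
    W=(P-c["t"])@c["R"]; W[z<=0]=np.nan
    return W
def proj(c,p):
    q=np.atleast_2d(p)@c["R"].T+c["t"]; return np.c_[q[:,0]/q[:,2]*c["f"]+c["cx"],q[:,1]/q[:,2]*c["f"]+c["cy"]]
def tool():
    s=probe_bus.state(); return np.array(s["tool_pos"]),cv2.Rodrigues(np.array(s["ee_rot"],float))[0],s
E
python3 - <<'E'
from h import *
for n in("scene","top","wrist"):
    c=cam(n); cv2.imwrite(f"pics/{n}0.png",c["color"]); np.savez(f"/tmp/{n}0.npz",**{k:c[k] for k in c})
    print(n,c["fovy"],-c["R"].T@c["t"])
p,R,s=tool(); print(p,R.round(3),s,ctrl.nose_length)
E
```

```text
bench.py
nudge.py
pics
scene 43.140464282858034 [-519.10826781 -909.40686699  874.8556586 ]
top 53.14768667197147 [ 417.84787648  -12.6938271  1563.77776847]
wrist 65.5151396316816 [183.12253446 602.20327715 372.82964876]
[251.0771021  571.87622473 247.44784527] [[-0.916  0.402 -0.001]
 [ 0.402  0.916 -0.001]
 [ 0.    -0.001 -1.   ]] {'time': 0.15, 'qpos': array([ 1.03092134e+00,  2.21046152e-01,  1.52735198e+00, -2.02574513e-05,
        1.39467758e+00, -1.26118865e-01]), 'dq': array([-2.09032296e-03, -2.27969506e-03, -3.54027657e-03,  5.59412833e-04,
        6.38644407e-05,  4.98891781e-04]), 'effort': array([ 8.86512726e-05, -4.97485507e+01, -3.89903855e+01, -1.44687433e-04,
        7.26091312e-03, -2.77504517e-05]), 'tool_pos': array([251.0771021 , 571.87622473, 247.44784527]), 'ee_rot': array([-6.45199175e-01, -3.07414870e+00,  2.21152016e-03]), 'ft_force': array([ 0.40870876,  1.07351044, -0.16136704]), 'moment': array([-0.00186662, -0.03117722,  0.00635488]), 'grip_force': 0.0, 'opening': 1.0043210852266173} 17.0
```

View pics/scene0.png

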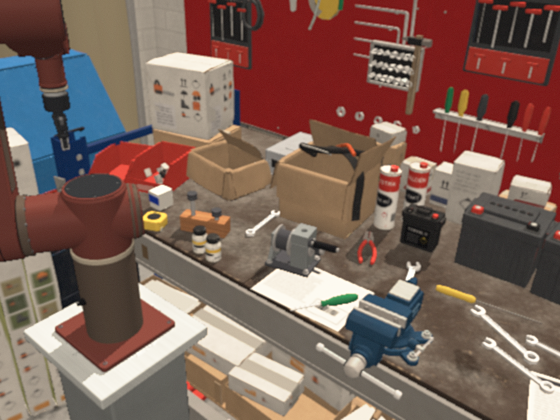

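View pics/top0.png

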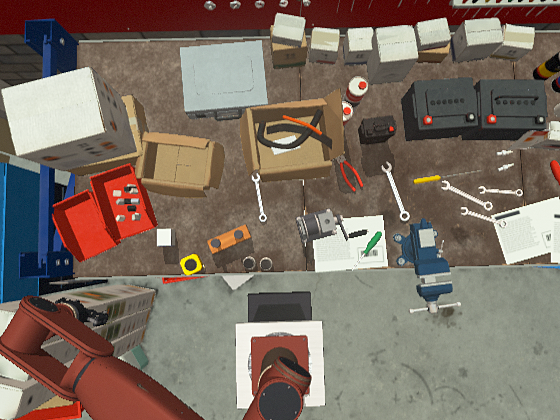

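The scene view shows the wooden block at about (205,222), with the taller pin at its left end (192,203), and the winch at (295,248). In the top view the block is at (229,238), the winch at (322,228) and its crank handle at (356,234). I'll measure these from the range data.

```bash
cat > m.py <<'E'
from h import *
def load(n): 
    d=np.load(f"/tmp/{n}0.npz"); return {k:(d[k] if d[k].ndim else float(d[k])) for k in d}
t=load("top");s=load("scene")
W=cloud(t);V=cloud(s)
def top(sl,lo,hi,W=W):
    w=W[sl].reshape(-1,3); w=w[(w[:,2]>lo)&(w[:,2]<hi)]; return w
for n,u,v in(("blk",229,238),("winch",322,228),("handle",356,234),("bench",270,180)): print(n,W[v,u].round(1))
for n,u,v in(("longhead",192,203),("winch",295,248),("headS",217,216)): print(n,V[v,u].round(1))
# upscaled crops
a=cv2.resize(t["color"][190:275,150:385],None,fx=3.4,fy=3.4,interpolation=cv2.INTER_CUBIC)
b=cv2.resize(s["color"][180:290,140:360],None,fx=2.6,fy=2.6,interpolation=cv2.INTER_CUBIC)
b=cv2.copyMakeBorder(b,0,0,0,a.shape[1]-b.shape[1],cv2.BORDER_CONSTANT) if b.shape[1]<a.shape[1] else b[:,:a.shape[1]]
cv2.imwrite("pics/crop.png",np.vstack([a,b])); print(a.shape,b.shape)
E
python3 m.py
```

```text
blk [460.9 167.   57.6]
winch [ 485.1 -161.   117.2]
handle [ 460.5 -272.8  143.6]
bench [658.8  14.6 106.3]
longhead [434.2 196.5  97.5]
winch [ 475.6 -174.3   73.3]
headS [466.2 121.3  66.6]
(289, 799, 3) (286, 799, 3)
```

View pics/crop.png

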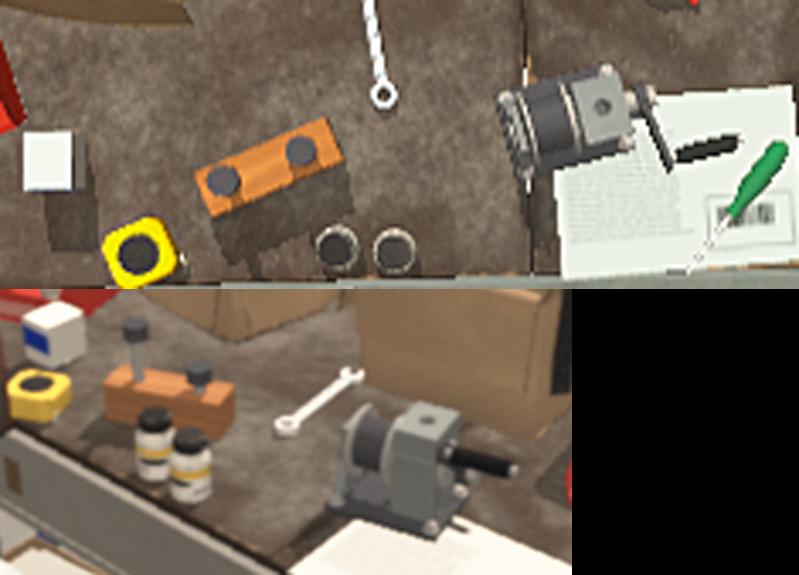

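The crop shows the bore at top-image pixel (327,221), the handle at (358,234), the long pin's head at (216,243), and the short pin's head at (238,234). In the scene view the bore is at (305,230).

```bash
cat >> h.py <<'E'
def ray(c,u,v,z):
    d=c["R"].T@np.array([(u-c["cx"])/c["f"],(v-c["cy"])/c["f"],1]); o=-c["R"].T@c["t"]; return o+d*(z-o[2])/d[2]
def tri(l):
    A=np.zeros((3,3));b=np.zeros(3)
    for c,u,v in l:
        d=c["R"].T@np.array([(u-c["cx"])/c["f"],(v-c["cy"])/c["f"],1]); d/=np.linalg.norm(d); M=np.eye(3)-np.outer(d,d); A+=M; b+=M@(-c["R"].T@c["t"])
    return np.linalg.solve(A,b)
E
sed -i '/^# upsc/,$d' m.py
cat >> m.py <<'E'
print("bore ray",ray(t,327.4,220.9,118),"tri",tri([(t,327.4,220.9),(s,304.6,230)]))
print("long ray",ray(t,215.6,243.2,126),"tri",tri([(t,215.6,243.2),(s,140+134/2.6,180+(321-289)/2.6)]))
print("short ray",ray(t,238.5,234.4,82))
for nm,M in(("top",W),("scene",V)):
    for what,lo,hi,x0,x1,y0,y1 in(("blocktop",112,123,430,560,-240,-90),("longhead",118,132,380,520,140,260),("shorthead",74,90,380,520,80,190),("wood",43,56,360,540,60,270),("handle",125,175,400,520,-330,-235)):
        m=(M[...,2]>lo)&(M[...,2]<hi)&(M[...,0]>x0)&(M[...,0]<x1)&(M[...,1]>y0)&(M[...,1]<y1)
        w=M[m]
        if len(w)<4: print(nm,what,len(w)); continue
        r=cv2.minAreaRect(w[:,:2].astype(np.float32)); print(nm,what,len(w),w.mean(0).round(1),"zmed",np.median(w[:,2]).round(1),r)
E
python3 m.py
```

```text
blk [460.9 167.   57.6]
winch [ 485.1 -161.   117.2]
handle [ 460.5 -272.8  143.6]
bench [658.8  14.6 106.3]
longhead [434.2 196.5  97.5]
winch [ 475.6 -174.3   73.3]
headS [466.2 121.3  66.6]
bore ray [ 509.09091964 -180.41075637  118.        ] tri [ 508.85389791 -180.09396252  118.7697223 ]
long ray [442.48586813 204.69677693 126.        ] tri [442.23336856 204.50029955 128.62807774]
short ray [471.98156188 130.49915684  82.        ]
top blocktop 238 [ 506.2 -179.   118.7] zmed 119.0 ((505.0940856933594, -172.94976806640625), (136.95068359375, 81.44572448730469), 82.16236877441406)
top longhead 63 [445.8 206.3 127. ] zmed 127.4 ((445.9901123046875, 206.46546936035156), (28.24370574951172, 28.476463317871094), 57.14863967895508)
top shorthead 75 [454.8 124.   82.5] zmed 83.2 ((432.851318359375, 117.347412109375), (119.10982513427734, 28.9622745513916), 19.22574234008789)
top wood 431 [455.8 163.6  51.2] zmed 51.4 ((414.392578125, 151.2069091796875), (149.33741760253906, 149.4990997314453), 21.726045608520508)
top handle 133 [ 462.6 -273.1  139. ] zmed 139.5 ((466.6548767089844, -273.8287048339844), (30.158702850341797, 80.87693786621094), 15.851531982421875)
scene blocktop 265 [ 504.1 -180.9  118.4] zmed 118.8 ((500.9970703125, -155.88490295410156), (70.53629302978516, 102.76675415039062), 16.820261001586914)
scene longhead 65 [442.7 202.9 125.2] zmed 125.9 ((444.92388916015625, 203.44203186035156), (30.892189025878906, 35.569454193115234), 79.21717834472656)
scene shorthead 75 [457.9 123.9  81.2] zmed 82.3 ((433.6907043457031, 118.85279083251953), (115.91266632080078, 31.04461097717285), 17.251928329467773)
scene wood 482 [449.7 158.6  50.3] zmed 50.9 ((415.2987365722656, 150.07608032226562), (155.47152709960938, 153.64068603515625), 23.261377334594727)
scene handle 224 [ 457.2 -277.6  135.5] zmed 135.7 ((459.63427734375, -277.7808532714844), (29.769968032836914, 81.68305969238281), 6.856771469116211)
```

```bash
cat >> h.py <<'E'
def go(x,y,z,yaw=None):
    """print the tool-frame shift (and turn about z) to bring measured TCP to world x y z, tool y axis at angle yaw"""
    p,R,s=tool(); d=R.T@(np.array([x,y,z])-p); r=0
    if yaw is not None:
        r=yaw-np.arctan2(R[1,1],R[0,1]); r=(r+np.pi/2)%np.pi-np.pi/2; r=-r
    print("shift",d.round(1),"rz",round(r,3),"tilt",R[:2,2].round(4),"q6",s["qpos"][5].round(2),"t",s["time"])
E
python3 nudge.py '-324 -260 18 0 0 0;-324 -260 18 0 0 0;-324 -260 18 0 0 0;-324 -260 18 0 0 0;-324 -260 18 0 0 0;-324 -260 18 0 0 0;-324 -260 18 0 0 0;-324 -260 18 0 0 0;-324 -260 18 0 0 0;-324 -260 18 0 0 0;-324 -260 18 0 0 0;-324 -260 18 0 0 0' 1.0 60
python3 - <<'E'
from h import *
c=cam("wrist"); cv2.imwrite("pics/w1.png",c["color"]); W=cloud(c)
print(proj(c,[443.5,204.5,126]),-c["R"].T@c["t"],c["R"].round(3))
m=(W[...,2]>118)&(W[...,2]<134)&(abs(W[...,0]-443)<45)&(abs(W[...,1]-204)<45); print(m.sum(),np.nanmedian(W[m],0),cv2.minEnclosingCircle(W[m][:,:2].astype(np.float32)))
v,u=np.where(m); print(u.min(),u.max(),v.min(),v.max())
go(443.5,204.5,118)
E
```

```text
time: 1.15
tool_pos: [444.1, 201.9, 230.0]
ee_rot: [-0.653, -3.072, 0.0]
ft_force: [0.1, 0.0, 0.0]
opening: 0.997
grip_force: 0.0
[[288.21999148 218.3385445 ]] [376.27609077 232.51060674 355.56458064] [[ 0.406  0.914 -0.001]
 [ 0.874 -0.389  0.29 ]
 [ 0.265 -0.119 -0.957]]
1419 [441.96863673 208.66405849 125.78976399] ((442.8827819824219, 208.12869262695312), 16.029239654541016)
272 314 193 235
shift [  0.3   1.1 112.1] rz 0 tilt [-0.0008  0.0004] q6 -0.89 t 1.2
```

View pics/w1.png

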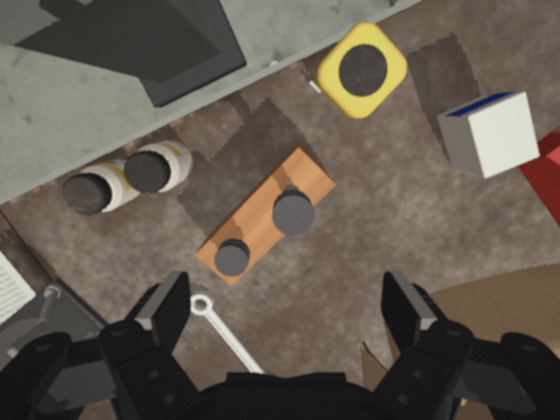

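The wrist view shows the long pin's larger head at (293,214), the short pin at (232,258), and free space around both for the fingers. I'll go lower, measure again, then grip.

```bash
python3 nudge.py '0 4 30 0 0 0;-1 5 60 0 0 0;-1 5 60 0 0 0;-1 5 60 0 0 0'
cat > pin.py <<'E'
from h import *
c=cam("wrist"); W=cloud(c)
m=(W[...,2]>118)&(W[...,2]<134)&(abs(W[...,0]-443)<45)&(abs(W[...,1]-206)<45); print(m.sum(),np.nanmedian(W[m],0),cv2.minEnclosingCircle(W[m][:,:2].astype(np.float32)))
(x,y),r=cv2.minEnclosingCircle(W[m][:,:2].astype(np.float32)); go(x,y,115)
E
python3 pin.py
```

```text
time: 1.53
tool_pos: [444.2, 209.1, 168.9]
ee_rot: [-0.641, -3.071, 0.003]
ft_force: [-0.5, 1.0, 0.2]
opening: 1.001
grip_force: 0.0
2424 [441.70337377 208.89309089 125.73084729] ((442.9560546875, 208.1604461669922), 16.158109664916992)
shift [ 2.  -2.  55.7] rz 0 tilt [-0.0011 -0.0001] q6 -0.88 t 1.5833
```

```bash
python3 nudge.py '2 -2 20 0 0 0;2 -2 45 0 0 0;2 -2 56 0 0 0;2 -2 56 0 0 0;2 -2 56 0 0 0'; python3 -c "
from h import *
go(443,208.2,115)"
python3 nudge.py '2 -2 56 0 0 0' - 60 >/dev/null; echo
```

```text
time: 2.0
tool_pos: [444.0, 207.5, 115.3]
ee_rot: [0.644, 3.074, 0.0]
ft_force: [-0.5, 0.1, 0.1]
opening: 1.002
grip_force: 0.0
shift [1.2 0.2 0.3] rz 0 tilt [0.0004 0.0002] q6 -0.88 t 2.0
```

That last row was a mistake. It added a further 56 mm downward shift, so I'm checking the state before anything else.

```bash
python3 -c "
from h import *
p,R,s=tool(); print(p,s['ft_force'],s['moment'],s['opening'],s['grip_force'],s['time']); go(443,208.2,115)
c=cam('scene'); V=cloud(c); a=cv2.resize(c['color'][150:270,130:260],None,fx=4.5,fy=4.5); cv2.imwrite('pics/s1.png',a)"
```

```text
[450.19854968 209.0262137   81.83505963] [2.49527052 1.38361454 1.27095222] [ 0.05604325 -0.06331371 -0.0064978 ] 0.999071324782681 0.0 2.0833
shift [  5.8  -3.3 -33.3] rz 0 tilt [0.0179 0.0052] q6 -0.88 t 2.0833
```

View pics/s1.png

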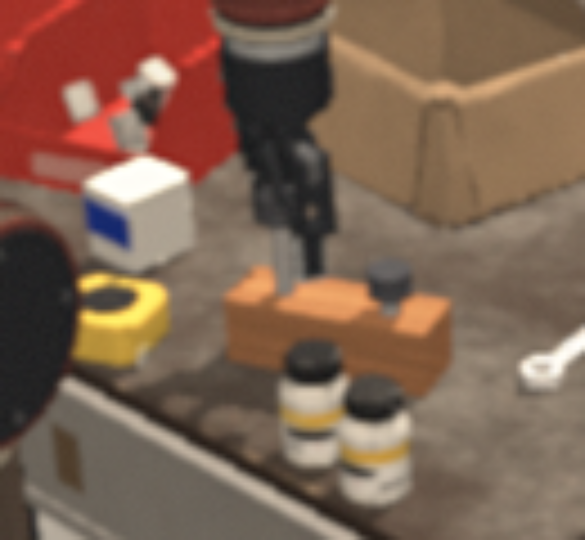

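The picture shows the pin still upright in the block at about (290,265) in the crop, between the open fingers. The short pin at (388,285) hasn't been touched, and the forces are only a couple of newtons. I'm going back up.

```bash
python3 -c "
from h import *
go(443,208.2,115)"
python3 nudge.py '1 0 -20 0 0 0;1 0 -38 0 0 0;1 0 -38 0 0 0;1 0 -38 0 0 0'; python3 pin.py
```

```text
shift [ -0.2   2.  -44.9] rz 0 tilt [0.0014 0.0005] q6 -0.88 t 2.1333
time: 2.47
tool_pos: [443.0, 207.4, 113.9]
ee_rot: [0.644, 3.07, 0.004]
ft_force: [0.6, -0.3, -0.1]
opening: 0.999
grip_force: 0.0
6563 [440.12061638 208.12331867 125.76282639] ((442.0351257324219, 202.20680236816406), 49.56394958496094)
shift [-2.  -4.5 -2.4] rz 0 tilt [0.0031 0.0009] q6 -0.88 t 2.5167
```

```bash
python3 nudge.py '0 0 0 0 0 0;0 0 0 0 0 0;0 0 0 0 0 0;0 0 0 0 0 0;0 0 0 0 0 0;0 0 0 0 0 0;0 0 0 0 0 0' 0.2 60
```

```text
time: 3.1
tool_pos: [440.7, 206.7, 110.5]
ee_rot: [-0.645, -3.074, 0.0]
ft_force: [-0.4, 0.7, -0.4]
opening: 0.358
grip_force: 59.2
```

```bash
python3 nudge.py '0 0 -20 0 0 0;0 0 -45 0 0 0;0 0 -70 0 0 0;0 0 -100 0 0 0;0 0 -130 0 0 0;0 0 -140 0 0 0'
python3 nudge.py '-16 -22 0 0 0 0;-40 -56 0 0 0 0;-64 -90 0 0 0 0;-88 -124 0 0 0 0;-112 -158 0 0 0 0;-136 -192 0 0 0 0;-160 -226 0 0 0 0;-180 -254 0 0 0 0;-193 -272 0 0 0 0;-193 -272 0 0 0 0;-193 -272 0 0 0 0;-193 -272 0 0 0 0'
cat > w.py <<'E'
from h import *; import sys
c=cam("wrist"); cv2.imwrite(sys.argv[1],c["color"]); np.savez("/tmp/w.npz",**{k:c[k] for k in c}); W=cloud(c)
print("bore pred px",proj(c,[508.5,-180.2,118.5])); p,R,s=tool(); print("tcp",p,"grip",s["opening"],s["grip_force"])
E
python3 w.py pics/w2.png
```

```text
time: 3.6
tool_pos: [442.6, 207.2, 255.1]
ee_rot: [0.644, 3.069, 0.004]
ft_force: [1.6, 0.4, -0.7]
opening: 0.359
grip_force: 60.5
time: 4.6
tool_pos: [507.5, -119.3, 249.4]
ee_rot: [-0.645, -3.072, -0.001]
ft_force: [-0.4, 0.2, -0.9]
opening: 0.352
grip_force: 60.4
bore pred px [[219.49145703 239.48287698]]
tcp [ 507.64511919 -118.85803959  249.7238667 ] grip 0.35888887711036455 60.44271469116211
```

View pics/w2.png

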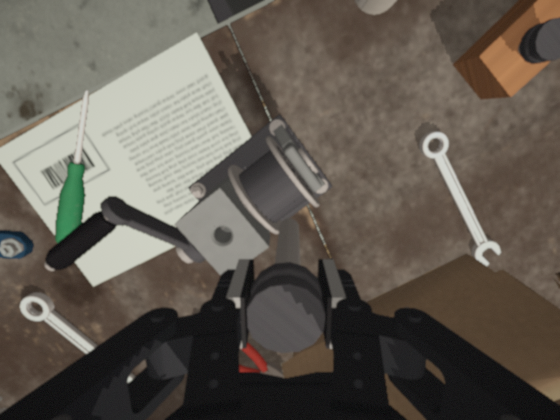

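The wrist view shows the bore at (223,235), the handle running from about (52,258) to (112,215), and the held pin's head at (287,308) with its shank near (288,243).

```bash
cat > a.py <<'E'
from h import *
d=np.load("/tmp/w.npz"); c={k:(d[k] if d[k].ndim else float(d[k])) for k in d}; W=cloud(c)
g=cv2.cvtColor(c["color"],cv2.COLOR_BGR2GRAY).astype(float)
p=g[222:249,208:238]; m=p<np.percentile(p,25); v,u=np.where(m); print("bore px",u.mean()+208,v.mean()+222)
b=ray(c,u.mean()+208,v.mean()+222,118.5); print("bore",b)
m=(W[...,2]>113)&(W[...,2]<123)&(np.hypot(W[...,0]-b[0],W[...,1]-b[1])<48)
m=cv2.morphologyEx(m.astype(np.uint8),cv2.MORPH_OPEN,np.ones((9,9)))>0
r=cv2.minAreaRect(W[m][:,:2].astype(np.float32)); print("top",r,np.median(W[m][:,2]))
hm=np.zeros(g.shape,np.uint8); cv2.line(hm,(60,252),(105,220),255,12); k=(hm>0)&(g<60)&(W[...,2]>90); w=W[k]; print(len(w))
n=np.median(w,0); uu,ss,vv=np.linalg.svd(w-w.mean(0),full_matrices=False); print("handle surf",w.mean(0),"dir",vv[0],"extent",np.percentile((w-w.mean(0))@vv[0],[1,99]),"zmax",np.percentile(w[:,2],95))
# pin in hand
m=(np.hypot(W[...,0]-508,W[...,1]+119)<40)&(W[...,2]<248)&(W[...,2]>120); w=W[m]; v,u=np.where(m); print(len(w),u.min(),u.max(),v.min(),v.max())
for z in range(140,260,10):
    q=w[abs(w[:,2]-z)<5]; print(z,len(q),np.median(q,0).round(1) if len(q) else "")
q=W[270:345,250:322].reshape(-1,3); q=q[(q[:,2]>225)]; print("head",np.median(q,0),cv2.minEnclosingCircle(q[:,:2].astype(np.float32)))
E
python3 a.py
```

```text
bore px 222.39901477832512 235.6600985221675
bore [ 506.42430208 -176.40851726  118.5       ]
top ((505.8638000488281, -177.09970092773438), (63.829345703125, 50.838722229003906), 13.335138320922852) 117.81822497597364
773
handle surf [ 458.27472824 -269.92149902  138.88922434] dir [ 0.17301907 -0.98479924  0.01532483] extent [-23.45161286  26.43781484] zmax 140.31739035915942
1760 220 352 219 287
140 0 
150 0 
160 75 [ 504.4 -114.9  160.8]
170 97 [ 504.1 -115.6  170.1]
180 110 [ 504.1 -115.3  180.1]
190 132 [ 504.1 -115.8  190.4]
200 145 [ 504.2 -115.4  199.9]
210 173 [ 504.1 -116.1  210. ]
220 187 [ 503.9 -116.3  219.8]
230 28 [ 503.4 -117.2  226.4]
240 468 [ 500.4 -125.6  241.4]
250 344 [ 496.4 -114.1  246.7]
head [ 505.34339796 -118.0951404   264.44935707] ((506.76019287109375, -118.70339965820312), 18.197669982910156)
```

```bash
python3 nudge.py '-10 -28 0 0 0 0;-20 -50 5 0 0 0;-21 -55 15 0 0 0;-21 -55 25 0 0 0;-21 -55 25 0 0 0;-21 -55 25 0 0 0;-21 -55 25 0 0 0'
python3 - <<'E'
from h import *
p,R,s=tool(); print(p)
c=cam("wrist"); W=cloud(c); np.savez("/tmp/w.npz",**{k:c[k] for k in c}); a=c["color"]
s=cam("scene"); u,v=proj(s,[508,-180,125])[0].astype(int); b=s["color"][v-40:v+40,u-40:u+40]
np.savez("/tmp/s.npz",**{k:s[k] for k in s})
u2,v2=proj(c,[506,-177,118.5])[0].astype(int); print(u,v,u2,v2)
a=a[max(v2-90,0):v2+90,u2-90:u2+90]
cv2.imwrite("pics/x3.png",np.hstack([cv2.resize(a,(400,400),interpolation=cv2.INTER_CUBIC),cv2.resize(b,(400,400),interpolation=cv2.INTER_CUBIC)]))
for z in range(125,220,10):
    m=(np.hypot(W[...,0]-505,W[...,1]+177)<30)&(abs(W[...,2]-z)<5); print(z,m.sum(),np.median(W[m],0).round(1))
E
```

```text
time: 5.23
tool_pos: [505.4, -177.4, 225.6]
ee_rot: [-0.643, -3.075, -0.001]
ft_force: [-0.2, -0.4, -1.6]
opening: 0.355
grip_force: 60.5
[ 505.37657711 -177.40661556  225.64554296]
304 228 286 219
125 2 [ 484.9 -195.1  120.2]
135 67 [ 502.3 -173.1  136.1]
145 94 [ 502.2 -173.5  145.1]
155 107 [ 502.1 -173.7  155.2]
165 125 [ 502.1 -173.5  165.3]
175 146 [ 502.  -174.2  175.1]
185 168 [ 501.9 -174.2  185.1]
195 195 [ 501.9 -174.6  195. ]
205 40 [ 501.4 -174.9  201.5]
215 381 [ 499.7 -186.6  216.8]
```

View pics/x3.png

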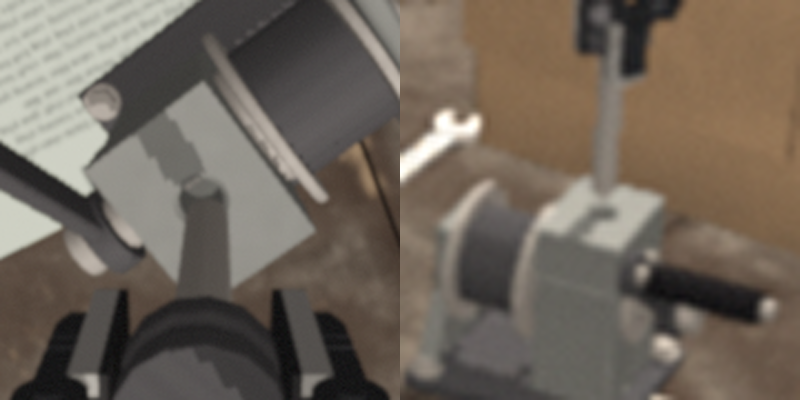

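The wrist crop shows the tip over the bore at about (202,195). The scene crop shows the pin upright, with its tip just above the bore at (602,215). I'll make a small correction and then lower gently.

```bash
python3 nudge.py '1 -1.5 0 0 0 0;1 -1.5 0 0 0 0;1 -1.5 3 0 0 0;1 -1.5 6 0 0 0;1 -1.5 9 0 0 0;1 -1.5 11 0 0 0;1 -1.5 13 0 0 0;1 -1.5 13 0 0 0'; python3 nudge.py '0 0 0 0 0 0'
```

```text
time: 6.0
tool_pos: [503.4, -179.6, 211.9]
ee_rot: [-0.645, -3.073, -0.001]
ft_force: [-0.1, 0.1, -1.5]
opening: 0.356
grip_force: 60.5
time: 6.08
tool_pos: [503.7, -179.7, 212.5]
ee_rot: [-0.645, -3.074, -0.0]
ft_force: [1.0, -0.2, -1.0]
opening: 0.357
grip_force: 60.5
```

```bash
python3 nudge.py '0 0 4 0 0 0;0 0 8 0 0 0;0 0 11 0 0 0;0 0 14 0 0 0;0 0 17 0 0 0;0 0 19 0 0 0;0 0 21 0 0 0;0 0 21 0 0 0'
```

```text
time: 6.75
tool_pos: [503.6, -179.4, 191.1]
ee_rot: [-0.645, -3.074, -0.001]
ft_force: [0.0, 2.2, -2.4]
opening: 0.356
grip_force: 60.4
```

```bash
python3 nudge.py '0 0 1 0 0 0;0 0 2 0 0 0;0 0 3 0 0 0;0 0 3 0 0 0'
```

```text
time: 7.08
tool_pos: [503.8, -179.5, 188.6]
ee_rot: [0.645, 3.075, 0.001]
ft_force: [-0.0, 2.9, -0.4]
opening: 0.354
grip_force: 60.6
```

```bash
python3 nudge.py '0 0 0 0 0 0;0 0 0 0 0 0;0 0 0 0 0 0;0 0 0 0 0 0;0 0 0 0 0 0;0 0 -20 0 0 0;0 0 -45 0 0 0;0 0 -62 0 0 0;0 0 -62 0 0 0' 1.0 20
python3 nudge.py '0 -10 0 0 0 0.12;0 -30 0 0 0 0.24;0 -50 0 0 0 0.36;0 -70 0 0 0 0.48;0 -90 0 0 0 0.6;-2 -111 0 0 0 0.72;-2 -111 0 0 0 0.84;-2 -111 0 0 0 0.925;-2 -111 0 0 0 0.925;-2 -111 0 0 0 0.925'
python3 w.py pics/w4.png; python3 -c "
from h import *
go(461.3,-282,140,.233)
s=cam('scene'); V=cloud(s); cv2.imwrite('/tmp/s2.png',s['color'])
m=(np.hypot(V[...,0]-507,V[...,1]+180)<35)&(V[...,2]>130)&(V[...,2]<225); print('pin top z',np.percentile(V[m][:,2],[50,95,99]),np.median(V[m],0))"
```

```text
time: 7.83
tool_pos: [505.8, -180.9, 255.3]
ee_rot: [0.644, 3.068, -0.004]
ft_force: [1.2, -1.2, 0.8]
opening: 1.001
grip_force: 0.0
time: 8.67
tool_pos: [460.7, -282.1, 250.0]
ee_rot: [-1.946, -2.465, 0.0]
ft_force: [1.1, -0.3, 0.0]
opening: 0.998
grip_force: 0.0
bore pred px [[380.57191879  96.03698373]]
tcp [ 460.79894698 -282.01022602  250.13823383] grip 0.9996984361769413 0.0
shift [ -0.2   0.5 110.1] rz 0.002 tilt [-0.0006  0.0004] q6 -0.93 t 8.7167
pin top z [190.58163194 204.39059599 205.60559318] [ 500.57578992 -183.8905539   190.58163194]
```

View pics/w4.png

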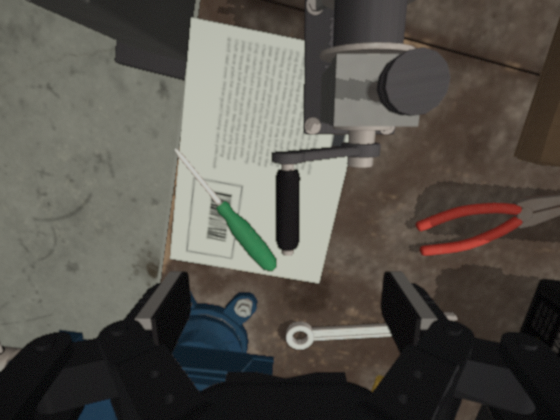

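The wrist view shows the pin standing in the bore with its head at (415,82). The handle is at (287,208), lying straight along the image columns, so the fingers are correctly turned.

Run:
```python
from h import *
d=np.load("/tmp/w.npz"); c={k:(d[k] if d[k].ndim else float(d[k])) for k in d}; W=cloud(c)
w=W[172:246,280:296].reshape(-1,3); w=w[w[:,2]>120]; print(len(w),w.mean(0),np.percentile(w[:,2],[50,90]))
uu,ss,vv=np.linalg.svd(w-w.mean(0),full_matrices=False); print(vv[0],np.percentile((w-w.mean(0))@vv[0],[1,99]))
p,R,s=tool(); print("in tool frame from tcp",R.T@(w.mean(0)-p))
p2=c["color"]; print("pin head",cv2.minEnclosingCircle(W[(W[...,2]>190)&(np.hypot(W[...,0]-507,W[...,1]+179)<40)][:,:2].astype(np.float32)))
```

```text
1182 [ 460.38647643 -275.24073695  138.82807853] [138.91169133 140.01060226]
[ 0.23484802 -0.97200671  0.00702629] [-27.70845075  28.90923073]
in tool frame from tcp [  6.55372272   1.08458569 111.4532148 ]
pin head ((503.1885681152344, -179.01437377929688), 16.092449188232422)
```

```bash
python3 nudge.py '2 0 30 0 0 0;3 1 70 0 0 0;3 1 105 0 0 0;3 1 122 0 0 0;3 1 122 0 0 0;3 1 122 0 0 0;3 1 122 0 0 0'
python3 nudge.py '0 0 0 0 0 0;0 0 0 0 0 0;0 0 0 0 0 0;0 0 0 0 0 0;0 0 0 0 0 0;0 0 0 0 0 0;0 0 0 0 0 0;0 0 0 0 0 0' 0.1 20
cat > pz.py <<'E'
from h import *; import sys
def pz():
    c=cam("scene"); V=cloud(c); m=(np.hypot(V[...,0]-505,V[...,1]+181)<28)&(V[...,2]>125)&(V[...,2]<230)
    return np.percentile(V[m][:,2],[90,95,99]).round(1) if m.sum()>3 else None
if __name__=="__main__":
    z=pz(); p,R,s=tool(); psi=.234; d=p-np.array([506,-179,0]); x=d[0]*np.cos(psi)+d[1]*np.sin(psi); y=-d[0]*np.sin(psi)+d[1]*np.cos(psi)
    a=np.arctan2(x,d[2]+2-70); print("pin top",z,"winch x,y",round(x,1),round(y,1),"angle",round(a,3),"rad",round(np.hypot(x,d[2]-68),1),"t",s["time"])
E
python3 pz.py
```

```text
time: 9.35
tool_pos: [462.3, -279.7, 130.4]
ee_rot: [1.946, 2.463, -0.0]
ft_force: [0.2, 0.1, -0.4]
opening: 1.0
grip_force: 0.0
time: 10.02
tool_pos: [461.2, -279.2, 129.0]
ee_rot: [1.949, 2.464, -0.001]
ft_force: [-2.2, -0.2, 3.0]
opening: 0.226
grip_force: 21.6
pin top [203.9 204.6 206.1] winch x,y -66.9 -87.1 angle -0.831 rad 90.5 t 10.0667
```

```bash
python3 nudge.py '0 2.5 -2.7 0 0 0;0 5.1 -5.2 0 0 0;0 7.8 -7.6 0 0 0;0 10.6 -9.9 0 0 0;0 13.5 -12 0 0 0;0 16.4 -14.1 0 0 0;0 19.4 -16 0 0 0;0 22.5 -17.9 0 0 0;0 25.7 -19.6 0 0 0;0 29 -21.1 0 0 0;0 32.3 -22.6 0 0 0;0 35.6 -23.9 0 0 0'; python3 pz.py
```

```text
time: 11.07
tool_pos: [496.0, -270.9, 153.5]
ee_rot: [-1.949, -2.463, 0.001]
ft_force: [-4.3, 0.4, 6.1]
opening: 0.225
grip_force: 21.8
pin top [203.  203.6 205.3] winch x,y -30.3 -87.1 angle -0.339 rad 91.0 t 11.1167
```

```bash
python3 nudge.py '0 1.7 -0.6 0 0 0;0 3.4 -1.2 0 0 0;0 5.1 -1.7 0 0 0;0 6.9 -2.2 0 0 0;0 8.6 -2.7 0 0 0;0 10.3 -3.1 0 0 0'; python3 pz.py
```

```text
time: 11.62
tool_pos: [506.4, -268.5, 156.8]
ee_rot: [1.949, 2.463, 0.0]
ft_force: [-3.7, 0.5, 6.6]
opening: 0.224
grip_force: 21.9
pin top [201.9 202.9 204.4] winch x,y -20.0 -87.1 angle -0.221 rad 91.1 t 11.6667
```

```bash
python3 nudge.py '0 1.8 -0.4 0 0 0;0 3.6 -0.7 0 0 0;0 5.3 -1.1 0 0 0;0 7.1 -1.3 0 0 0;0 8.9 -1.6 0 0 0'; python3 pz.py
```

```text
time: 12.08
tool_pos: [515.4, -266.3, 158.5]
ee_rot: [1.949, 2.463, 0.001]
ft_force: [-3.1, 1.3, 5.5]
opening: 0.222
grip_force: 21.8
pin top [189.1 190.1 191.6] winch x,y -10.9 -87.1 angle -0.119 rad 91.2 t 12.1333
```

```bash
python3 nudge.py '0 0 0 0 0 0;0 0 0 0 0 0;0 0 0 0 0 0'; python3 pz.py
```

```text
time: 12.38
tool_pos: [515.6, -266.2, 158.5]
ee_rot: [1.948, 2.463, 0.002]
ft_force: [-1.0, 1.7, 5.0]
opening: 0.223
grip_force: 21.8
pin top [170.8 171.3 172.5] winch x,y -10.8 -87.1 angle -0.119 rad 91.2 t 12.4333
```

```bash
python3 nudge.py '0 1 -0.1 0 0 0;0 2 -0.2 0 0 0;0 2 -0.2 0 0 0'; python3 pz.py;  python3 nudge.py '0 1 -0.1 0 0 0;0 2 -0.2 0 0 0;0 2 -0.2 0 0 0'; python3 pz.py
```

```text
time: 12.68
tool_pos: [517.6, -265.8, 158.8]
ee_rot: [1.948, 2.463, 0.002]
ft_force: [-1.4, 1.3, 5.4]
opening: 0.222
grip_force: 21.8
pin top [170.5 171.1 172. ] winch x,y -8.8 -87.1 angle -0.097 rad 91.2 t 12.7333
time: 12.98
tool_pos: [519.5, -265.3, 159.0]
ee_rot: [1.948, 2.463, 0.001]
ft_force: [-1.9, 0.8, 6.0]
opening: 0.225
grip_force: 21.8
pin top [167.  167.6 168.5] winch x,y -6.9 -87.1 angle -0.076 rad 91.2 t 13.0333
```

```bash
python3 nudge.py '0 1 -0.1 0 0 0;0 2 -0.1 0 0 0;0 2 -0.1 0 0 0'; python3 pz.py;  python3 nudge.py '0 1 0 0 0 0;0 2 -0.1 0 0 0;0 2 -0.1 0 0 0'; python3 pz.py
```

```text
time: 13.28
tool_pos: [521.4, -264.9, 159.1]
ee_rot: [1.948, 2.463, 0.001]
ft_force: [-2.4, 0.9, 5.9]
opening: 0.225
grip_force: 21.8
pin top [166.3 166.5 168.1] winch x,y -4.9 -87.1 angle -0.053 rad 91.2 t 13.3333
time: 13.58
tool_pos: [523.4, -264.4, 159.2]
ee_rot: [1.948, 2.463, 0.001]
ft_force: [-1.9, 0.4, 5.4]
opening: 0.223
grip_force: 21.8
pin top [165.9 167.4 168.4] winch x,y -2.9 -87.1 angle -0.031 rad 91.2 t 13.6333
```

```bash
python3 nudge.py '0 0 0 0 0 0;0 0 0 0 0 0;0 0 0 0 0 0;0 0 0 0 0 0;0 0 -20 0 0 0;0 0 -50 0 0 0;0 0 -70 0 0 0;0 0 -70 0 0 0' 1.0 20
python3 - <<'E'
from h import *
c=cam("wrist"); W=cloud(c); cv2.imwrite("/tmp/w5.png",c["color"])
m=(W[...,2]>155)&(W[...,2]<175)&(np.hypot(W[...,0]-505,W[...,1]+179)<35); print(m.sum(),np.median(W[m],0),cv2.minEnclosingCircle(W[m][:,:2].astype(np.float32)))
h=(W[...,2]>145)&(np.hypot(W[...,0]-525,W[...,1]+265)<38); print("handle",h.sum(),np.nanmedian(W[h],0),np.nanpercentile(W[h][:,2],95))
go(506,-179,215)
E
```

```text
time: 14.3
tool_pos: [524.7, -266.0, 233.4]
ee_rot: [1.944, 2.457, 0.001]
ft_force: [0.6, 0.1, 1.4]
opening: 1.001
grip_force: 0.0
2668 [ 505.19881711 -177.07257348  163.93762752] ((505.40850830078125, -177.24459838867188), 15.904104232788086)
handle 18100 [ 522.62405735 -253.89760838  298.42439506] 308.52927864825136
shift [88.3  2.5 15.5] rz 0 tilt [ 0.0047 -0.0031] q6 -0.84 t 14.35
```

```bash
python3 nudge.py '30 1 5 0 0 0;65 2 10 0 0 0;88 2.5 16 0 0 0;88 2.5 16 0 0 0;88 2.5 30 0 0 0;88 2.5 42 0 0 0;88 2.5 42 0 0 0;88 2.5 42 0 0 0' 0.0 60
python3 -c "
from h import *
go(505.7,-178.5,185)"; python3 pz.py
```

```text
time: 15.02
tool_pos: [503.6, -178.3, 184.2]
ee_rot: [-1.948, -2.46, 0.001]
ft_force: [-0.1, -0.4, -0.6]
opening: 0.003
grip_force: 0.0
shift [-0.7  2.  -0.9] rz 0 tilt [-0.0031  0.0016] q6 -0.72 t 15.0167
pin top [216.6 222.4 227. ] winch x,y -1.7 0.8 angle -0.014 rad 117.2 t 15.0667
```

```bash
python3 nudge.py '0 1.5 2 0 0 0;0 1.5 4 0 0 0;0 1.5 6 0 0 0;0 1.5 8 0 0 0;0 1.5 10 0 0 0;0 1.5 12 0 0 0'
```

```text
time: 15.57
tool_pos: [507.4, -178.8, 175.9]
ee_rot: [1.947, 2.461, 0.001]
ft_force: [-0.8, 0.2, 7.3]
opening: 0.0
grip_force: 3.9
```

```bash
python3 nudge.py '0 0 2 0 0 0;0 0 4 0 0 0;0 0 6 0 0 0;0 0 8 0 0 0;0 0 10 0 0 0;0 0 10 0 0 0'
```

```text
time: 16.07
tool_pos: [507.2, -178.6, 165.5]
ee_rot: [1.948, 2.461, 0.001]
ft_force: [0.2, 0.1, 5.7]
opening: 0.005
grip_force: 2.8
```

```bash
python3 nudge.py '0 0 2 0 0 0;0 0 4 0 0 0;0 0 6 0 0 0;0 0 6 0 0 0'; python3 nudge.py '0 0 2 0 0 0;0 0 4 0 0 0;0 0 4 0 0 0'
```

```text
time: 16.4
tool_pos: [507.2, -178.7, 159.5]
ee_rot: [1.948, 2.461, 0.001]
ft_force: [-0.1, 0.1, 5.4]
opening: -0.001
grip_force: 2.8
time: 16.65
tool_pos: [507.2, -178.7, 155.5]
ee_rot: [1.948, 2.461, 0.001]
ft_force: [0.6, 0.5, 5.5]
opening: -0.0
grip_force: 2.9
```

```bash
python3 nudge.py '0 0 1 0 0 0;0 0 2 0 0 0'; python3 nudge.py '0 0 1 0 0 0;0 0 2 0 0 0;0 0 2 0 0 0'; python3 pz.py
```

```text
time: 16.82
tool_pos: [507.6, -178.8, 155.0]
ee_rot: [1.947, 2.46, 0.001]
ft_force: [-5.9, 2.8, 20.9]
opening: -0.001
grip_force: 10.4
time: 17.07
tool_pos: [507.9, -178.9, 155.0]
ee_rot: [1.946, 2.46, 0.001]
ft_force: [-7.9, 4.3, 27.0]
opening: 0.002
grip_force: 13.1
pin top [219.9 223.5 228.4] winch x,y 1.9 -0.3 angle 0.022 rad 87.0 t 17.1167
```

The push met a hard stop at TCP z = 155, which is where the pin should be home. I'll retract and check.

```bash
python3 nudge.py '0 0 -10 0 0 0;0 0 -30 0 0 0;0 0 -60 0 0 0;-40 0 -90 0 0 0;-70 0 -100 0 0 0;-70 0 -100 0 0 0;-70 0 -100 0 0 0'
python3 - <<'E'
from h import *
c=cam("wrist"); W=cloud(c)
m=(W[...,2]>125)&(W[...,2]<175)&(np.hypot(W[...,0]-505,W[...,1]+179)<25); print("head top",np.median(W[m],0),cv2.minEnclosingCircle(W[m][:,:2].astype(np.float32)))
b=(abs(W[...,2]-118)<4)&(np.hypot(W[...,0]-505,W[...,1]+179)<40); print("block top",np.median(W[b][:,2]))
s=cam("scene"); u,v=proj(s,[508,-180,125])[0].astype(int); e=s["color"][v-45:v+45,u-45:u+45]; e2=s["color"][160:280,130:250]
cv2.imwrite("pics/f.png",np.hstack([cv2.resize(e,(400,400)),cv2.resize(e2,(400,400))])); p,R,st=tool(); print(p,st["ft_force"],st["time"])
E
```

```text
time: 17.7
tool_pos: [522.8, -248.1, 251.2]
ee_rot: [1.951, 2.459, 0.0]
ft_force: [-0.7, 0.1, -0.3]
opening: 0.001
grip_force: 0.0
head top [ 505.28458889 -176.76948585  138.07779409] ((505.27276611328125, -177.20797729492188), 15.863781929016113)
block top 117.96846345475629
[ 521.57192458 -245.67595607  248.92692196] [-0.76610415  0.11660608 -0.74159623] 17.8
```

View pics/f.png

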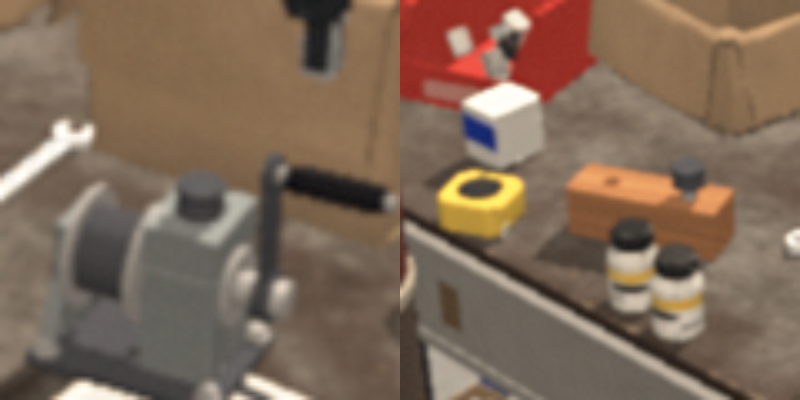

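The picture shows the pin's head sitting on the block at (202,195), its top measured 20.1 mm above the block face. The short pin is still in its hole at (690,178), the bystanders in view haven't moved, and the robot is clear of everything.

```bash
python3 nudge.py '0 0 0 0 0 0;0 0 0 0 0 0'; python3 -c "
from bench import ctrl, eyes, probe_bus
print(ctrl.hand_in())"
```

```text
time: 17.97
tool_pos: [521.6, -244.9, 248.8]
ee_rot: [-1.947, -2.463, 0.0]
ft_force: [-0.5, -0.0, 0.0]
opening: -0.001
grip_force: 0.0
the job is handed in; nothing more can be done
None
```

The winch is locked: the long pin dropped into the cross-hole and is pushed fully home with its head on the block, the short pin is still in its hole, and I handed the job in at about 18 s; one mistyped row early on sent the open gripper about 40 mm too low around the pin, with no sign of contact.

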